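# Close a circuit-board case and press its lid home

## Task

Close the open circuit-board case: lay the large lid on it by its handle without dropping it, then press the lid down at both ends until it sits flush on the rim's gasket all round and both catches are fully down. Press gently, never bearing on the case with more than about 40 N (each catch gives way at under 10 N), and leave the small lid, the jar and the screwdriver where they are.

Things in the scene. Friction and masses are not known exactly. Their poses are not given: they have to be found in the camera images.
- case: Open grey plastic case fixed to the bench, 124 (its x) x 200 (its y) x 50 mm high to the top of the springy black gasket strips on its long walls (hard rim 4 mm lower), with a circuit board inside, parts up to 26 mm high. Origin: centre of its underside, on the bench; z up. Opening 108 (x) x 156 (y) mm; long walls 8 mm thick, the two end walls (+y and -y ends) 22 mm thick with a catch in each
- catch_left (a joint): Push-down catch in the case's +y end wall: aluminium bar 60 (x) x 12 (y) mm, 89 mm from the case's centre. Value in m: 0 = top 8 mm above the gasket, 0.008 = level with the gasket, fully down (stop at 0.0125). Starts up (0 to 0.002), slides down stiffly under a push of less than 10 N and stays where left; the lid's weight alone does not move it
- catch_right (a joint): The same catch in the case's -y end wall; not equally stiff
- catch_left_top (a point): Centre of the top of the left (+y) catch, moves with it
- catch_right_top (a point): Centre of the top of the right (-y) catch, moves with it
- lid: Large loose grey lid, 0.3 kg: plate 124 (its x) x 200 (its y) x 8 mm over a locating frame 100 (x) x 148 (y) x 16 mm that drops into the case's opening with 4 mm play all round, either way round. Origin: centre of the frame's underside, z up; plate top at 24 mm. Starts on the bench on its frame. Origin is 42 mm above the case's origin when on the raised catches, 34 mm when home
- lid_grip (a point): Centre of the grip of the lid's black bridge handle, 49 mm above the lid's origin, over its centre. The bar is 14 (x) wide x 80 (y) long x 14 mm high, its top 56 mm above the lid's origin, 18 mm free beneath it
- lid_end_left (a point): Point on top of the lid's plate 78 mm from its centre towards its +y end, a good place to press; 58 mm above the case's origin when this end is fully home, 66 mm when it rests on a raised catch
- lid_end_right (a point): The same towards the lid's -y end
- small_lid: Bystander: a smaller lid of the same make, 80 x 110 x 56 mm high with its handle; does not belong to this case. Origin: centre of its underside
- jar: Bystander: white closed jar with black cap, 60 mm in diameter, 85 mm high. Origin: centre of its underside
- screwdriver: Bystander: black-handled screwdriver lying on the bench, 170 mm long along its x. Origin: its middle, underside
Things that resemble listed ones, but are neither listed nor needed, are in the scene too. What is shaped like the lid but turquoise is not meant.

How it is judged (in metres and radians):
On the way:
1. the lid is on the case, its frame in the opening, while both catches are still up (horizontal distance between lid and case below 0.009 m and z of lid in the frame of case between 0.03 and 0.048 m and value of joint each of catch_left, catch_right below 0.005 m), for 0.1 s.
At the end, for the whole second after the job is handed in: The large lid lies at rest on the case with its frame in the opening (centres within 9 mm), both ends down on the gasket to within 2.5 mm, upright, and both catches pressed down at least 6 of their 8 mm (z of each of lid_end_left, lid_end_right in the frame of case below 0.0605 m and value of joint each of catch_left, catch_right above 0.006 m and horizontal distance between lid and case below 0.009 m and angle between lid's own z axis and vertical below 0.05 rad and linear speed of lid below 0.02 m/s); the robot touches nothing.
It fails at once if the lid bears on the case with more than 40 N (pressed or dropped too hard) (contact force between lid and case above 40 N).
It fails at once if the lid is dropped (let go and falling from more than about 12 mm) (contact force between the fingers and lid below 0.1 N and linear speed of lid above 0.5 m/s).
It fails at once if the small lid is moved more than 20 mm (distance of small_lid from where it was at the start of the episode above 0.02 m).
It fails at once if the jar is moved more than 20 mm (distance of jar from where it was at the start of the episode above 0.02 m).
It fails at once if the screwdriver is moved more than 20 mm (distance of screwdriver from where it was at the start of the episode above 0.02 m).
It also fails if it takes over 61 s, if anything falls off the work surface, if the arm or the gripper's body presses on something with over 40 N, if the wrist force passes 120 N, or if a joint passes its speed limit or range.

## Robot

A 7-joint arm with a two-finger parallel gripper is mounted at the origin on the work surface. World frame = base frame: x ahead of the robot, y to its left, z up, the work surface at z = 0. Lengths are in mm, angles in rad, forces in N, time in s.
With the tool pointing down it reaches from about 425 to 875 mm from the base axis. Payload 8.4 kg.
Tool frame: the origin (TCP) lies where the fingers leave the gripper's body, on its centre line; the fingertips stand 73 mm ahead of it and the grasp point (between the pads) lies 54 mm ahead of it; z points along the fingers, y is the line along which they close (so a half turn about z gives the same grasp; the last joint's range is limited). The gripper opens to 85 mm and grips with 20 to 120 N. Pads are 22 mm wide; open, the fingers measure 114 mm over their backs; the gripper's body (76 mm by 85 mm) begins 54 mm behind the grasp point. The pads swing forward as they close: fully open they stand 13 mm farther back than shut.
Start: joints at [-0.099, 0.333, 0.04, 1.465, -0.013, 1.343, -0.059], TCP at [649.975, -0.013, 303.908] pointing down, gripper open.
Joint ranges: [-2.58, 2.58], [-0.38, 2.09], [-1.3, 1.39], [0.25, 2.4], [-1.5, 4.64], [0.08, 2.09], [-2.65, 2.65]. Speed limits (rad/s): [2.22, 2.22, 2.79, 2.79, 3.14, 3.14, 3.14].

## Interface

Orientations are given as a unit quaternion [x, y, z, w].
In Python, from plant import read_state, read_camera, get_calibration, sign_off gives the robot as it stands.
- The arm moves only by the shell command python3 -m inch 'ROWS' [FORCE]. ROWS is JSON, a list of rows, each a list of 7 numbers: the opening, from -1 (shut) to 1 (fully open), then the shift along the world's x, y, z in cm, then the turn, a rotation vector about the world's x, y, z in degrees. In form: [[gripper, tx, ty, tz, rx, ry, rz], ...]. A call has exactly 5 rows; each row shifts and turns the commanded pose from where the row before left it; what a row does not reach is not made up. A row lasts 1/12 s, in which the tool goes at most 41.7 mm and 7.16 degrees, less where a joint would pass 70% of its speed; a pose out of reach is approached as far as the arm can. A call with a gripper value outside its range is refused whole. The fingers move at their own pace and stop on an object; FORCE is the grip in N (left out, the last holds). Time passes only in rows, so rows that do not move let the fingers close, or fill a call up. It gives the time, the measured TCP pose, the force, the opening and the grip force at its end, in the units of the state.
- read_state(): the state, without advancing time (a new reading comes with each control period).
- read_camera(name): name is "scene" or "side" or "wrist"; returns the picture (420x560x3 uint8, red, green, blue); there is no depth.
- get_calibration(name): a dict with "fov_y" (degrees; the focal length in pixels is half the picture's height over the tangent of half this angle, whatever the lens; pixels are square), "cx", "cy" (the principal point, pixels), "k1" (the pictures are not rectified: a ray, as slopes to the right and down, at radius r is drawn at 1 + k1 r^2 times it, then the intrinsics apply), "position" and "attitude" of the camera in the world. Camera axes: x right, y down, z forward; pixel columns grow to the right and rows downward; lengths in mm; the calibration is good to about 2 mm. A picture is of the moment at which its call begins: read the wrist's pose just before it. get_calibration takes no time and is no camera call; for the wrist camera it gives the pose at the moment of the call.
- sign_off(): hands the job in; it is judged then, once.
The state is a dict: "time": time; "qpos": joint angles; "qvel": joint speeds; "effort": joint torques, N m; "tool_pos": TCP position; "orientation": TCP orientation; "wrist_force": force on the tool from outside, world axes, zero at the start; "ft_torque": the same for the moment, N m; "gripper_width": finger opening in mm; "grip_force": force on a finger pad.
Only numpy, scipy, OpenCV 4.12 (cv2) and the standard library are available. Lean on these libraries where they do the work, as an engineer would, in place of code of your own. Each camera call takes 0.05 s, during which the arm holds its last target. There are 200 camera calls.

## Working session

There is one attempt and no reset: what is moved stays moved. The work goes in short steps, Python scripts to look and compute and a shell command to move; the robot and the scene stay as the last step left them, time stands still between calls to the robot, and variables do not carry over. Pictures are saved under pics/ and viewed, at most 10 in all, crops included, and the job is handed in when it is done.

```bash
mkdir -p pics; ls; cat > h.py <<'E'
import numpy as np, cv2, json
from scipy.spatial.transform import Rotation as R
from plant import read_state, read_camera, get_calibration, sign_off
def ray(c,uv):
    f=210/np.tan(np.radians(c["fov_y"])/2)
    d=(np.atleast_2d(uv)-[c["cx"],c["cy"]])/f
    s=d.copy()
    for _ in range(20): s=d/(1+c["k1"]*(s**2).sum(1,keepdims=True))
    a=np.array(c["attitude"]); M=R.from_quat(a).as_matrix() if a.size==4 else a.reshape(3,3)
    return np.array(c["position"]),np.c_[s,np.ones(len(s))]@M.T
def plane(c,uv,z):
    p,d=ray(c,uv); return p+d*((z-p[2])/d[:,2])[:,None]
def proj(c,P):
    f=210/np.tan(np.radians(c["fov_y"])/2)
    a=np.array(c["attitude"]); M=R.from_quat(a).as_matrix() if a.size==4 else a.reshape(3,3)
    q=(np.atleast_2d(P)-c["position"])@M; s=q[:,:2]/q[:,2:]
    return s*(1+c["k1"]*(s**2).sum(1,keepdims=True))*f+[c["cx"],c["cy"]]
E
python3 - <<'E'
from h import *
for n in ["scene","side","wrist"]:
    c=get_calibration(n); im=read_camera(n); np.save(f"pics/{n}0.npy",im); json.dump({k:np.array(v).tolist() for k,v in c.items()},open(f"pics/{n}0.json","w")); print(n,c)
    cv2.imwrite(f"pics/{n}0.png",im[...,::-1])
E
```

```text
pics
scene {'fov_y': 47.481575871870355, 'cx': 280.5207122655109, 'cy': 205.87883615447387, 'k1': -0.11329465113222609, 'position': array([1261.64963541,   15.71345303,  848.19693116]), 'attitude': array([ 0.64258072,  0.67386081, -0.26500504, -0.2505473 ])}
side {'fov_y': 46.16353806059266, 'cx': 273.46801617243375, 'cy': 213.3525762699725, 'k1': -0.1265105279811551, 'position': array([  86.59667701, -546.7623927 ,  769.59992305]), 'attitude': array([ 0.8640362 , -0.31619828,  0.13711137, -0.36696126])}
wrist {'fov_y': 62.00183000945482, 'cx': 281.5314684842245, 'cy': 210.56333039444286, 'k1': -0.07344963618763592, 'position': array([649.36778532,  68.57503025, 373.69015939]), 'attitude': array([ 9.90845961e-01, -8.78232567e-05, -6.62270341e-04,  1.34995687e-01])}
```

View pics/scene0.png

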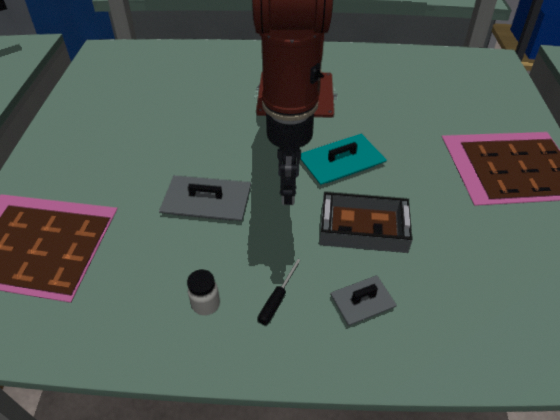

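View pics/side0.png

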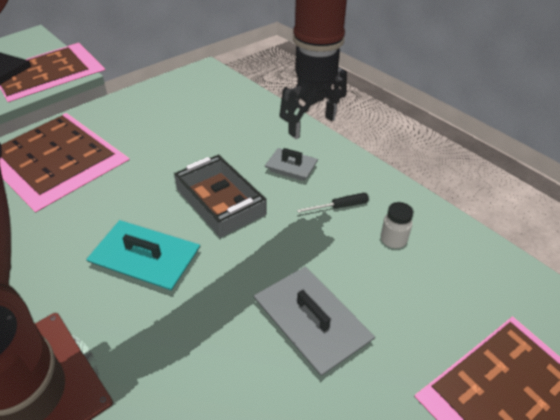

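The scene view shows the grey lid at about (207,198), with its handle at (206,190). The case is at (366,221), with white catches at (327,212) and (406,218). The turquoise decoy is at (343,158), the jar at (204,292), the screwdriver at (278,292) and the small lid at (363,299). The side view shows the lid at (314,318) and the case at (220,193), with catches at (200,164) and (240,207).

```bash
cat > m.py <<'E'
from h import *
def load(n): 
    return json.load(open(f"pics/{n}0.json")),np.load(f"pics/{n}0.npy")
roi={"scene":dict(lid=(155,170,258,226),case=(316,190,416,252)),"side":dict(lid=(250,262,380,378),case=(170,150,270,235))}
for n in roi:
    c,im=load(n); hsv=cv2.cvtColor(im,cv2.COLOR_RGB2HSV)
    x0,y0,x1,y1=roi[n]["lid"]; h=hsv[y0:y1,x0:x1]
    print(n,"px lid",im[205,185] if n=="scene" else im[300,285], "bench",im[230,200] if n=="scene" else im[370,260])
    m=((h[...,1]<40)&(h[...,2]>60)).astype(np.uint8)
    m=cv2.morphologyEx(m,cv2.MORPH_OPEN,np.ones((3,3)))
    ct=max(cv2.findContours(m,0,1)[0],key=cv2.contourArea)
    hull=cv2.convexHull(ct)
    q=cv2.approxPolyDP(hull,6,True)[:,0]+[x0,y0]
    print("lid quad",q.tolist(),cv2.contourArea(ct))
    P=plane(c,q.astype(float),24); print(P.round(1).tolist())
    if len(P)==4: print("centre",P.mean(0).round(1),"sides",np.linalg.norm(P-np.roll(P,-1,0),axis=1).round(1))
    x0,y0,x1,y1=roi[n]["case"]; h=hsv[y0:y1,x0:x1]
    m=((h[...,1]<50)&(h[...,2]>130)).astype(np.uint8)
    k,lab,st,ce=cv2.connectedComponentsWithStats(m)
    for i in range(1,k):
        if st[i,4]>30:
            pts=np.argwhere(lab==i)[:,::-1]+[x0,y0]
            r=cv2.minAreaRect(pts.astype(np.float32)); print("catch",r,st[i,4],plane(c,[r[0]],57).round(1))
E
python3 m.py
python3 - <<'E'
import cv2,numpy as np
a=cv2.imread('pics/scene0.png')[170:260,150:420]; b=cv2.imread('pics/side0.png')[145:380,165:380]
a=cv2.resize(a,None,fx=2.9,fy=2.9,interpolation=2);b=cv2.resize(b,None,fx=1.4,fy=1.4)
o=np.zeros((600,800,3),np.uint8);o[:a.shape[0],:a.shape[1]]=a;o[262:262+b.shape[0],:b.shape[1]]=b[:338]
cv2.imwrite('pics/crop.png',o)
E
```

```text
scene px lid [84 89 91] bench [ 97 120 107]
lid quad [[159, 209], [173, 175], [250, 182], [241, 219]] 3025.5
[[523.2, -309.5, 24.0], [406.6, -299.7, 24.0], [423.3, -102.9, 24.0], [545.2, -112.4, 24.0]]
centre [ 474.6 -206.1   24. ] sides [117.1 197.4 122.3 198.3]
catch ((326.95587158203125, 208.57351684570312), (4.601789951324463, 19.097429275512695), 4.39870548248291) 88 [[534.   82.5  57. ]]
catch ((406.3606872558594, 215.4672393798828), (19.28411102294922, 4.61732292175293), 84.80557250976562) 91 [[546.8 259.8  57. ]]
side px lid [138 142 143] bench [158 183 166]
lid quad [[379, 262], [379, 377], [250, 377], [250, 262]] 14835.0
[[661.8, -200.1, 24.0], [472.4, -366.8, 24.0], [311.1, -228.4, 24.0], [465.5, -34.0, 24.0]]
centre [ 477.7 -207.3   24. ] sides [252.3 212.6 248.2 257.1]
catch ((219.49996948242188, 191.99996948242188), (98.99998474121094, 83.99998474121094), 0.0) 3904 [[522.  143.4  57. ]]
catch ((242.6000518798828, 203.20004272460938), (6.260990142822266, 33.98823165893555), 63.43495178222656) 171 [[538.6  82.2  57. ]]
```

View pics/crop.png

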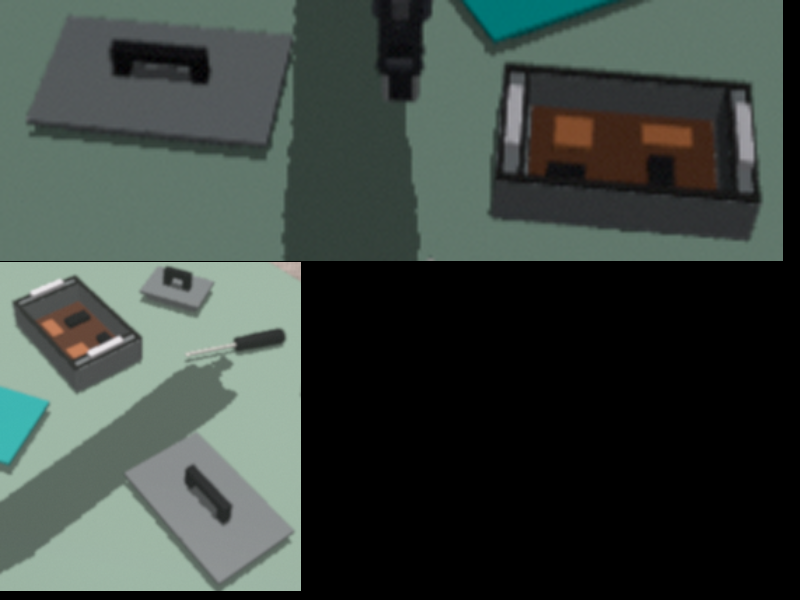

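The crop confirms the lid and case outlines. The lid is near (473,-206) with yaw about -5.5°, and the case is near (540,171) with yaw about -4°. Next I look at the case from above with the wrist camera.

```bash
python3 -m inch '[[1,-0.73,1.14,0,0,0,5.7],[1,-0.73,1.14,0,0,0,5.7],[1,-0.73,1.14,0,0,0,5.7],[1,-0.73,1.14,0,0,0,5.7],[1,-0.73,1.14,0,0,0,5.7]]'
python3 -m inch '[[1,-0.73,1.14,0,0,0,5.7],[1,-0.73,1.14,0,0,0,5.7],[1,-0.73,1.14,0,0,0,5.7],[1,-0.73,1.14,0,0,0,5.7],[1,-0.73,1.14,0,0,0,5.7]]'
python3 -m inch '[[1,-0.73,1.14,0,0,0,5.7],[1,-0.73,1.14,0,0,0,5.7],[1,-0.73,1.14,0,0,0,5.7],[1,-0.73,1.14,0,0,0,5.7],[1,-0.73,1.14,0,0,0,5.7]]'
python3 -m inch '[[1,0,0,0,0,0,0],[1,0,0,0,0,0,0],[1,0,0,0,0,0,0],[1,0,0,0,0,0,0],[1,0,0,0,0,0,0]]'
cat > w.py <<'E'
import sys
from h import *
n=sys.argv[1]; c=get_calibration("wrist"); im=read_camera("wrist"); s=read_state()
np.save(f"pics/{n}.npy",im); json.dump({k:np.array(v).tolist() for k,v in c.items()},open(f"pics/{n}.json","w"))
cv2.imwrite(f"pics/{n}.png",im[...,::-1]); print(s["time"],s["tool_pos"],R.from_quat(s["orientation"]).as_matrix().round(3).tolist(),s["wrist_force"])
E
python3 w.py case1
```

```text
time: 0.57
tool_pos: [613.0, 57.5, 303.6]
orientation: [0.509, 0.861, -0.0, -0.0]
wrist_force: [-0.1, 0.4, 0.3]
gripper_width: 85.6
grip_force: 0.0
time: 0.98
tool_pos: [576.5, 114.4, 303.6]
orientation: [0.282, 0.959, -0.0, -0.0]
wrist_force: [-0.3, -0.7, -0.3]
gripper_width: 85.6
grip_force: 0.0
time: 1.4
tool_pos: [540.0, 171.4, 303.7]
orientation: [0.037, 0.999, -0.0, -0.0]
wrist_force: [0.3, -0.0, 0.4]
gripper_width: 85.2
grip_force: 0.0
time: 1.82
tool_pos: [540.9, 170.0, 303.8]
orientation: [0.041, 0.999, -0.0, -0.0]
wrist_force: [-0.6, 0.1, -0.0]
gripper_width: 85.4
grip_force: 0.0
1.8667 [540.84481219 170.24687394 303.78689456] [[-0.997, 0.081, -0.0], [0.081, 0.997, -0.0], [0.0, -0.0, -1.0]] [-0.20790857 -0.10679647  0.33543427]
```

View pics/case1.png

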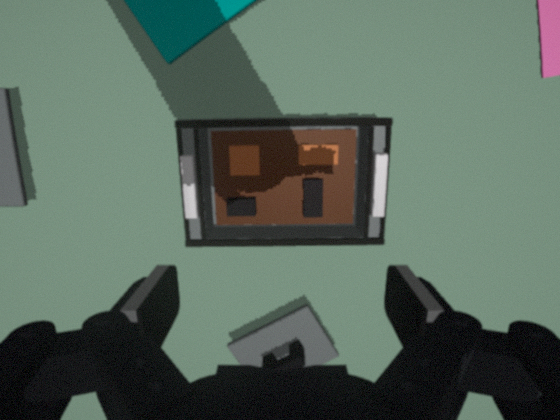

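The wrist view shows the case rim corners at about (177,120), (391,119), (384,244) and (186,245). The white catches are at (190,187) and (380,184). The tool's y axis now lies along world y, so for the handle I must turn back about -90°.

```bash
cat > c.py <<'E'
from h import *
c=json.load(open("pics/case1.json")); im=np.load("pics/case1.npy"); hsv=cv2.cvtColor(im,cv2.COLOR_RGB2HSV)
x0,y0,x1,y1=165,105,405,258
m=(im.max(2)<45).astype(np.uint8)[y0:y1,x0:x1]
ct=max(cv2.findContours(m,0,1)[0],key=cv2.contourArea); q=cv2.approxPolyDP(cv2.convexHull(ct),7,True)[:,0]+[x0,y0]
P=plane(c,q.astype(float),50); print(q.tolist(),P.round(1).tolist(),P.mean(0),np.linalg.norm(P-np.roll(P,-1,0),axis=1).round(1))
m=((hsv[...,1]<45)&(hsv[...,2]>130)).astype(np.uint8)[y0:y1,x0:x1]
k,lab,st,ce=cv2.connectedComponentsWithStats(m)
C=[]
for i in range(1,k):
    if st[i,4]>80:
        r=cv2.minAreaRect((np.argwhere(lab==i)[:,::-1]+[x0,y0]).astype(np.float32)); p=plane(c,[r[0]],57)[0]; C.append(p); print(r,p.round(1))
        print(plane(c,cv2.boxPoints(r).astype(float),57).round(1).tolist())
print(np.mean(C,0))
E
python3 c.py
```

```text
[[390, 119], [382, 242], [187, 241], [177, 121]] [[484.9, 274.4, 50.0], [603.5, 266.1, 50.0], [586.5, 72.9, 50.0], [470.9, 81.3, 50.0]] [536.43656606 173.67763077  50.        ] [118.9 193.9 115.9 193.6]
((284.5, 181.0), (152.0, 239.0), 90.0) [533.  174.3  57. ]
[[456.2, 74.7, 57.0], [473.4, 284.9, 57.0], [618.5, 286.2, 57.0], [599.0, 50.5, 57.0]]
((379.7215576171875, 185.5123291015625), (12.591694831848145, 63.624122619628906), 3.1798298358917236) [544.3 262.2  57. ]
[[574.3, 254.3, 57.0], [514.2, 258.4, 57.0], [515.7, 270.0, 57.0], [576.0, 266.4, 57.0]]
((189.6454620361328, 200.56837463378906), (35.92522430419922, 12.36051082611084), 85.42607879638672) [544.2  84.   57. ]
[[527.1, 79.4, 57.0], [527.1, 91.0, 57.0], [561.7, 88.6, 57.0], [561.7, 76.7, 57.0]]
[540.49201129 173.49018248  57.        ]
```

```bash

python3 -m inch '[[1,-0.36,-2.0,0,0,0,-5],[1,-0.36,-2.0,0,0,0,-5],[1,-0.36,-2.0,0,0,0,-5],[1,-0.36,-2.0,0,0,0,-5],[1,-0.36,-2.0,0,0,0,-5]]' | head -2
python3 -m inch '[[1,-0.36,-2.0,0,0,0,-5],[1,-0.36,-2.0,0,0,0,-5],[1,-0.36,-2.0,0,0,0,-5],[1,-0.36,-2.0,0,0,0,-5],[1,-0.36,-2.0,0,0,0,-5]]' | head -2
python3 -m inch '[[1,-0.36,-2.0,0,0,0,-5],[1,-0.36,-2.0,0,0,0,-5],[1,-0.36,-2.0,0,0,0,-5],[1,-0.36,-2.0,0,0,0,-5],[1,-0.36,-2.0,0,0,0,-5]]' | head -2
python3 -m inch '[[1,-0.36,-2.0,0,0,0,-5],[1,-0.36,-2.0,0,0,0,-5],[1,-0.36,-2.0,0,0,0,-5],[1,0,0,0,0,0,0],[1,0,0,0,0,0,0]]'
python3 w.py lid1
```

```text
time: 2.28
tool_pos: [522.4, 69.7, 303.9]
time: 2.7
tool_pos: [504.3, -30.4, 304.0]
time: 3.12
tool_pos: [486.2, -130.4, 304.0]
time: 3.53
tool_pos: [475.3, -190.3, 303.9]
orientation: [0.735, 0.678, -0.0, -0.0]
wrist_force: [-0.2, 0.2, -0.1]
gripper_width: 85.4
grip_force: 0.0
3.5833 [ 475.65251589 -189.11919617  303.86920125] [[0.079, 0.997, -0.0], [0.997, -0.079, 0.0], [0.0, -0.0, -1.0]] [0.28887405 0.0295136  0.20610531]
```

View pics/lid1.png

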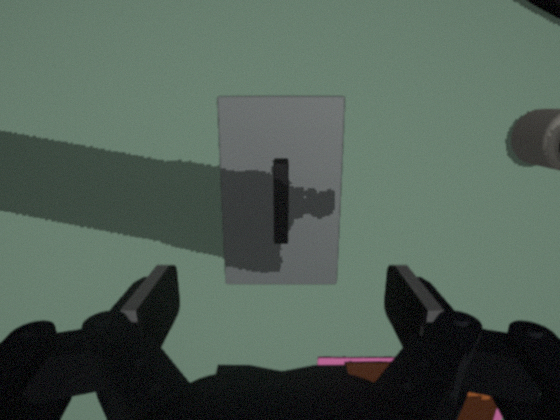

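The lid is square in the wrist view. Its plate corners are at (218,96), (345,96), (337,284) and (225,284), and the handle bar spans (274–288, 158–242). I'll measure it, then look at the case again in this tool orientation so any camera bias cancels.

```bash
cat > l.py <<'E'
from h import *
c=json.load(open("pics/lid1.json")); im=np.load("pics/lid1.npy")
f=lambda q,z:plane(c,np.array(q,float),z)
P=f([[218,96],[345,96],[337,284],[225,284]],24); print(P.round(1).tolist(),P.mean(0).round(1),np.linalg.norm(P-np.roll(P,-1,0),axis=1).round(1))
x0,y0,x1,y1=262,140,300,255
m=(im.max(2)<32).astype(np.uint8)[y0:y1,x0:x1]
ct=max(cv2.findContours(m,0,1)[0],key=cv2.contourArea); r=cv2.boundingRect(ct);print(r[0]+x0,r[1]+y0,r[2:])
q=[[r[0]+x0,r[1]+y0],[r[0]+x0+r[2],r[1]+y0],[r[0]+x0+r[2],r[1]+y0+r[3]],[r[0]+x0,r[1]+y0+r[3]]]
P=f(q,56);print(P.round(1).tolist(),P.mean(0).round(1))
E
python3 l.py
python3 -m inch '[[1,0.4,2.5,0,0,0,0],[1,0.4,2.5,0,0,0,0],[1,0.4,2.5,0,0,0,0],[1,0.4,2.5,0,0,0,0],[1,0.4,2.5,0,0,0,0]]' | head -2
python3 -m inch '[[1,0.4,2.5,0,0,0,0],[1,0.4,2.5,0,0,0,0],[1,0.4,2.5,0,0,0,0],[1,0.4,2.5,0,0,0,0],[1,0.4,2.5,0,0,0,0]]' | head -2
python3 -m inch '[[1,0.4,2.5,0,0,0,0],[1,0.4,2.5,0,0,0,0],[1,0.4,2.5,0,0,0,0],[1,0,0,0,0,0,0],[1,0,0,0,0,0,0]]' | head -2
python3 w.py case2
```

```text
[[420.8, -99.8, 24.0], [542.7, -109.7, 24.0], [527.0, -308.3, 24.0], [402.9, -298.2, 24.0]] [ 473.4 -204.    24. ] [122.3 199.2 124.5 199.2]
274 178 (14, 66)
[[468.8, -178.4, 56.0], [481.7, -179.5, 56.0], [476.7, -244.2, 56.0], [463.1, -243.1, 56.0]] [ 472.6 -211.3   56. ]
time: 4.0
tool_pos: [495.8, -61.5, 304.0]
time: 4.42
tool_pos: [515.4, 63.6, 304.0]
time: 4.83
tool_pos: [527.1, 138.6, 303.7]
4.8833 [527.32340422 136.90182408 303.7298946 ] [[0.076, 0.997, -0.0], [0.997, -0.076, -0.0], [-0.0, -0.0, -1.0]] [ 0.66829273 -0.40942292  0.11364323]
```

View pics/case2.png

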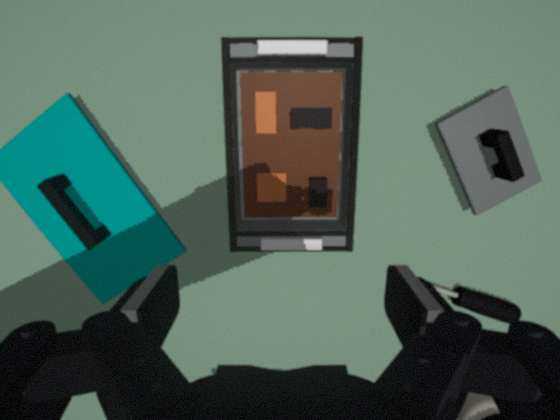

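Here the case corners are at (222,38), (362,38), (353,251) and (230,251). The left (+y) catch is at (292,47) and the right catch at about (291,244), partly in shadow.

```bash
python3 - <<'E'
from h import *
c=json.load(open("pics/case2.json")); im=np.load("pics/case2.npy")
m=(im.max(2)<48).astype(np.uint8); x0,y0,x1,y1=205,25,380,262
ct=max(cv2.findContours(m[y0:y1,x0:x1],0,1)[0],key=cv2.contourArea); q=cv2.approxPolyDP(cv2.convexHull(ct),7,True)[:,0]+[x0,y0]
print(q.tolist())
for q in (q,[[222,38],[362,38],[353,251],[230,251]]):
  P=plane(c,np.array(q,float),50); print(P.round(1).tolist(),P.mean(0).round(1),np.linalg.norm(P-np.roll(P,-1,0),axis=1).round(1))
print(plane(c,[[292.3,47],[291.3,244]],57).round(1))
for y in (47,243,244): print([int(v) for v in im[y,225:360].mean(1)])
E
```

```text
[[361, 38], [350, 249], [231, 250], [223, 39]]
[[604.8, 266.7, 50.0], [590.1, 72.7, 50.0], [471.7, 80.4, 50.0], [485.8, 274.4, 50.0]] [538.1 173.6  50. ] [194.5 118.6 194.5 119.2]
[[485.0, 275.3, 50.0], [605.6, 266.6, 50.0], [593.0, 70.4, 50.0], [470.6, 79.4, 50.0]] [538.6 172.9  50. ] [120.9 196.7 122.8 196.4]
[[544.7 261.9  57. ]
 [532.   85.1  57. ]]
[39, 36, 40, 41, 65, 106, 123, 122, 126, 123, 125, 122, 122, 123, 126, 123, 126, 124, 124, 125, 128, 124, 125, 122, 124, 124, 126, 124, 124, 125, 124, 113, 132, 172, 201, 208, 208, 211, 206, 211, 206, 207, 211, 208, 212, 212, 207, 210, 209, 209, 212, 209, 210, 212, 209, 206, 208, 209, 210, 210, 208, 209, 210, 210, 209, 209, 209, 210, 208, 208, 208, 211, 211, 210, 209, 209, 212, 209, 210, 211, 209, 208, 209, 208, 211, 208, 209, 214, 209, 209, 208, 208, 211, 213, 212, 208, 210, 207, 209, 211, 205, 185, 154, 132, 126, 122, 129, 125, 127, 129, 125, 124, 128, 126, 123, 127, 125, 125, 127, 127, 127, 129, 125, 126, 129, 126, 129, 121, 97, 64, 35, 38, 32, 36, 33]
[78, 82, 79, 69, 58, 33, 20, 20, 27, 24, 19, 38, 57, 62, 65, 65, 63, 66, 64, 69,
[... 480 characters left out ...]
03, 80, 49, 38, 37, 37, 37, 41, 59, 98, 122, 129, 133, 130, 132, 132]
[75, 74, 80, 71, 57, 41, 22, 31, 21, 23, 24, 46, 52, 64, 65, 62, 65, 65, 62, 65, 66, 65, 62, 63, 66, 68, 68, 65, 66, 65, 62, 65, 59, 65, 63, 78, 97, 108, 116, 113, 113, 113, 114, 111, 109, 111, 109, 115, 113, 112, 115, 113, 111, 112, 111, 113, 114, 113, 113, 113, 112, 115, 114, 113, 112, 110, 114, 112, 113, 114, 115, 111, 113, 112, 112, 112, 110, 114, 121, 138, 160, 187, 198, 200, 197, 197, 200, 198, 198, 198, 197, 200, 195, 198, 201, 196, 175, 136, 116, 109, 112, 112, 112, 112, 116, 107, 114, 109, 112, 112, 113, 109, 112, 112, 112, 114, 111, 111, 112, 100, 76, 48, 31, 36, 36, 36, 46, 67, 101, 120, 133, 133, 132, 130, 129]
```

```bash

python3 -m inch '[[1,-0.54,-3.4,0,0,0,-0.3],[1,-0.54,-3.4,0,0,0,0],[1,-0.54,-3.4,0,0,0,0],[1,-0.54,-3.4,0,0,0,0],[1,-0.54,-3.4,0,0,0,0]]' | head -2
python3 -m inch '[[1,-0.54,-3.4,0,0,0,0],[1,-0.54,-3.4,0,0,0,0],[1,-0.54,-3.4,0,0,0,0],[1,-0.54,-3.4,0,0,0,0],[1,-0.57,-3.4,0,0,0,0]]' | head -2
python3 -m inch '[[1,0,0,-2,0,0,0],[1,0,0,-3,0,0,0],[1,0,0,-3,0,0,0],[1,0,0,-3,0,0,0],[1,0,0,-2,0,0,0]]' | head -4
```

```text
time: 5.3
tool_pos: [499.7, -36.6, 304.1]
time: 5.72
tool_pos: [472.1, -206.4, 304.2]
time: 6.13
tool_pos: [471.6, -204.6, 171.4]
orientation: [0.737, 0.676, -0.001, -0.001]
wrist_force: [-0.5, 0.5, -0.3]
```

```bash

python3 -m inch '[[1,0.05,0,-2,0,0,0],[1,0.05,0,-2,0,0,0],[1,0,0,-1.5,0,0,0],[1,0,0,-1.0,0,0,0],[1,0,0,-0.5,0,0,0]]' | head -4
python3 -m inch '[[-1,0,0,0,0,0,0],[-1,0,0,0,0,0,0],[-1,0,0,0,0,0,0],[-1,0,0,0,0,0,0],[-1,0,0,0,0,0,0]]' 50
python3 -m inch '[[-1,0,0,0,0,0,0],[-1,0,0,0,0,0,0],[-1,0,0,0,0,0,0],[-1,0,0,0,0,0,0],[-1,0,0,0,0,0,0]]' 50
```

```text
time: 6.55
tool_pos: [473.3, -204.4, 102.8]
orientation: [0.736, 0.677, -0.001, -0.001]
wrist_force: [0.7, -0.1, 0.1]
time: 6.97
tool_pos: [474.8, -204.2, 104.7]
orientation: [0.736, 0.677, 0.0, 0.001]
wrist_force: [0.0, 0.9, -0.0]
gripper_width: 25.6
grip_force: 0.0
time: 7.38
tool_pos: [474.6, -204.1, 104.5]
orientation: [0.736, 0.677, 0.0, 0.0]
wrist_force: [-2.4, 0.7, 6.2]
gripper_width: 13.1
grip_force: 50.0
```

```bash

python3 -m inch '[[-1,0,0,0.3,0,0,0],[-1,0,0,0.7,0,0,0],[-1,0,0,1.5,0,0,0],[-1,0,0,2.5,0,0,0],[-1,0,0,2.5,0,0,0]]'
python3 -m inch '[[-1,0,0,2.5,0,0,0],[-1,0,0,1.5,0,0,0],[-1,0,0,0.5,0,0,0],[-1,0,0,0,0,0,0],[-1,0,0,0,0,0,0]]'
python3 w.py held
```

```text
time: 7.8
tool_pos: [473.6, -203.8, 179.4]
orientation: [0.736, 0.677, -0.001, -0.001]
wrist_force: [0.5, 0.7, -1.9]
gripper_width: 13.1
grip_force: 49.0
time: 8.22
tool_pos: [474.0, -203.8, 223.2]
orientation: [0.736, 0.677, -0.0, -0.0]
wrist_force: [0.4, 0.4, -3.3]
gripper_width: 13.0
grip_force: 49.0
8.2667 [ 473.72356911 -203.76146078  222.62420883] [[0.084, 0.996, -0.002], [0.996, -0.084, 0.001], [0.0, -0.002, -1.0]] [-0.34771578  0.5529886  -2.60925007]
```

View pics/held.png

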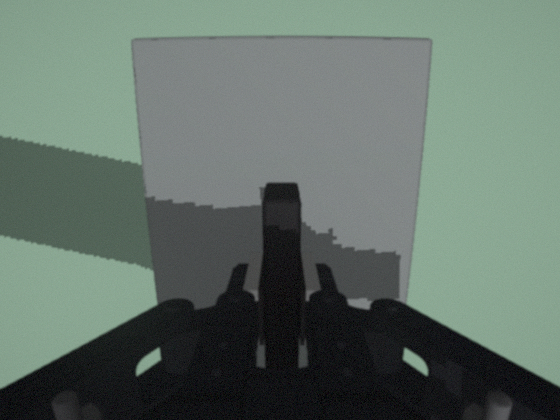

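The lid is held level-looking, with its +y edge from (132,39) to (431,39). From that edge I'll work out the in-hand offset.

```bash
python3 - <<'E'
from h import *
c=json.load(open("pics/held.json"));im=np.load("pics/held.npy").astype(int)
for col in (160,280,400): print([int(v) for v in im[30:50,col].mean(1)])
for row in (60,100,140): print(row,[int(v) for v in im[row,125:160].mean(1)],[int(v) for v in im[row,405:440].mean(1)])
P=plane(c,[[132.5,40],[431.5,40],[136.0,100],[426,100]],142.4);print(P.round(1).tolist())
print("w",np.linalg.norm(P[0]-P[1]),"yaw",np.degrees(np.arctan2(*(P[1]-P[0])[[1,0]])))
for z in (140,142.4,145,148):
  P=plane(c,[[132.5,40],[431.5,40]],z); print(z,np.linalg.norm(P[0]-P[1]),P.mean(0))
E
```

```text
[149, 149, 147, 148, 149, 149, 139, 124, 112, 118, 124, 128, 126, 130, 126, 129, 130, 128, 129, 131]
[151, 147, 154, 149, 144, 127, 116, 116, 123, 131, 132, 135, 133, 132, 134, 133, 133, 130, 134, 135]
[148, 148, 149, 149, 150, 147, 137, 120, 108, 116, 126, 136, 132, 135, 134, 134, 136, 131, 136, 133]
60 [148, 148, 149, 147, 150, 147, 144, 125, 122, 120, 126, 127, 131, 129, 126, 131, 131, 129, 132, 129, 127, 130, 129, 127, 131, 127, 129, 129, 130, 129, 128, 131, 128, 130, 132] [132, 134, 134, 133, 132, 133, 133, 136, 131, 135, 135, 132, 131, 133, 132, 134, 132, 133, 136, 136, 133, 135, 132, 128, 123, 123, 136, 147, 148, 147, 148, 150, 151, 147, 146]
100 [150, 149, 155, 149, 149, 152, 149, 151, 147, 146, 131, 118, 119, 127, 128, 130, 131, 131, 131, 128, 133, 132, 127, 130, 130, 130, 130, 131, 132, 123, 130, 127, 130, 128, 128] [135, 132, 134, 138, 134, 130, 136, 131, 136, 132, 136, 133, 135, 132, 135, 132, 138, 135, 134, 133, 128, 124, 132, 144, 150, 154, 152, 151, 150, 153, 149, 153, 152, 154, 149]
140 [150, 149, 152, 149, 150, 151, 152, 157, 150, 149, 152, 153, 148, 145, 127, 116, 121, 129, 128, 130, 129, 133, 129, 133, 131, 128, 131, 125, 127, 131, 133, 132, 129, 131, 132] [134, 134, 135, 135, 134, 135, 132, 135, 134, 134, 137, 133, 132, 135, 134, 132, 130, 128, 128, 138, 151, 153, 151, 152, 153, 151, 153, 150, 149, 153, 151, 152, 152, 152, 151]
[[421.1, -100.3, 142.4], [542.6, -110.5, 142.4], [418.6, -124.0, 142.4], [540.3, -134.3, 142.4]]
w 121.926261458699 yaw -4.821135226934913
140 123.85939568572024 [ 481.92025971 -104.93993073  140.        ]
142.4 121.926261458699 [ 481.87925997 -105.41705014  142.4       ]
145 119.8320327127593 [ 481.83484358 -105.9339295   145.        ]
148 117.41561492898263 [ 481.7835939  -106.53032876  148.        ]
```

```bash

python3 -m inch '[[-1,0.2,1.0,0,0,0,0.3],[-1,0.4,2.0,0,0,0,0.3],[-1,0.5,3.0,0,0,0,0],[-1,0.5,3.0,0,0,0,0],[-1,0.5,3.0,0,0,0,0]]' | head -4
python3 -m inch '[[-1,0.5,3,0,0,0,0],[-1,0.5,3,0,0,0,0],[-1,0.5,3.0,0,0,0,0],[-1,0.5,3.0,0,0,0,0],[-1,0.5,3.0,0,0,0,0]]' | head -4
python3 -m inch '[[-1,0.5,3,0,0,0,0],[-1,0.5,3,0,0,0,0],[-1,0.5,2.4,0,0,0,0],[-1,0.4,1.4,0,0,0,0],[-1,0.5,1.0,0,0,0,0]]' | head -4
python3 -m inch '[[-1,0,0,-1,0,0,0],[-1,0,0,-1,0,0,0],[-1,0,0,-1,0,0,0],[-1,0,0,0,0,0,0],[-1,0,0,0,0,0,0]]'
python3 w.py over; python3 - <<'E'
from h import *
c=get_calibration("scene"); im=read_camera("scene"); np.save("pics/sc2.npy",im)
a=cv2.resize(im[140:270,290:440,::-1],None,fx=4,fy=4)
c=get_calibration("side"); im=read_camera("side")
b=cv2.resize(im[100:250,150:290,::-1],None,fx=2.8,fy=2.8)
o=np.zeros((520,800,3),np.uint8);o[:520,:400]=a[:,100:500];o[:420,400:792]=b[:, :392]
cv2.imwrite("pics/over2.png",o)
E
```

```text
time: 8.68
tool_pos: [494.9, -82.0, 222.8]
orientation: [0.733, 0.681, -0.001, -0.001]
wrist_force: [1.2, 0.8, -3.3]
time: 9.1
tool_pos: [519.7, 68.3, 222.8]
orientation: [0.732, 0.681, -0.001, -0.001]
wrist_force: [0.4, -0.1, -1.9]
time: 9.52
tool_pos: [543.6, 176.3, 222.8]
orientation: [0.732, 0.682, -0.001, -0.001]
wrist_force: [0.4, -0.5, -2.7]
time: 9.93
tool_pos: [543.8, 172.3, 192.7]
orientation: [0.733, 0.68, -0.001, -0.0]
wrist_force: [-0.6, 0.1, -3.4]
gripper_width: 13.1
grip_force: 48.9
9.9833 [544.2885093  172.84133573 193.57518769] [[0.075, 0.997, -0.001], [0.997, -0.075, -0.001], [-0.001, -0.001, -1.0]] [ 0.93763817  0.39445004 -2.40700712]
```

View pics/over2.png

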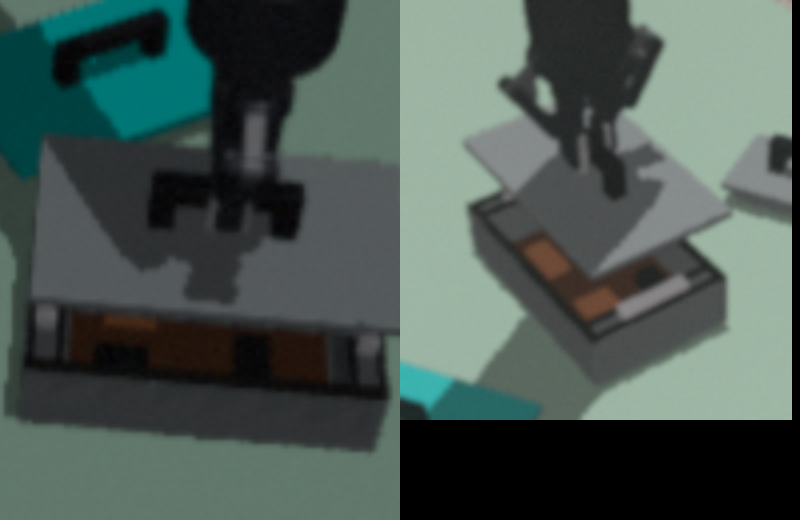

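The lid is above the case, level. I overshot x by 6 mm (measured 544 against 538), so I'll correct it and then descend slowly while checking force.

```bash

python3 -m inch '[[-1,-0.3,0,-0.7,0,0,0],[-1,-0.3,0,-0.7,0,0,0],[-1,0,0,-0.7,0,0,0],[-1,0,0,-0.6,0,0,0],[-1,0,0,0,0,0,0]]' | head -4
python3 -m inch '[[-1,0,0,-0.3,0,0,0],[-1,0,0,-0.3,0,0,0],[-1,0,0,-0.2,0,0,0],[-1,0,0,-0.2,0,0,0],[-1,0,0,0,0,0,0]]' | head -4
```

```text
time: 10.5
tool_pos: [537.5, 173.7, 165.1]
orientation: [0.733, 0.681, -0.001, -0.0]
wrist_force: [-0.9, -0.6, -2.9]
time: 10.92
tool_pos: [538.3, 174.0, 156.5]
orientation: [0.733, 0.681, -0.0, -0.0]
wrist_force: [-0.2, -0.0, -3.0]
```

```bash

python3 -m inch '[[-1,0,0,-0.1,0,0,0],[-1,0,0,-0.1,0,0,0],[-1,0,0,-0.1,0,0,0],[-1,0,0,-0.1,0,0,0],[-1,0,0,0,0,0,0]]' | head -4
python3 -m inch '[[-1,0,0,-0.1,0,0,0],[-1,0,0,-0.1,0,0,0],[-1,0,0,-0.1,0,0,0],[-1,0,0,-0.1,0,0,0],[-1,0,0,0,0,0,0]]' | head -4
```

```text
time: 11.33
tool_pos: [538.3, 174.0, 152.7]
orientation: [0.733, 0.681, -0.0, -0.0]
wrist_force: [-0.0, 0.0, -3.1]
time: 11.75
tool_pos: [538.3, 174.0, 148.7]
orientation: [0.733, 0.681, -0.0, -0.0]
wrist_force: [-0.5, -0.1, -2.1]
```

```bash

python3 -m inch '[[-1,0,0,-0.05,0,0,0],[-1,0,0,-0.05,0,0,0],[-1,0,0,-0.05,0,0,0],[-1,0,0,-0.05,0,0,0],[-1,0,0,0,0,0,0]]' | head -4
python3 -m inch '[[-1,0,0,-0.05,0,0,0],[-1,0,0,-0.05,0,0,0],[-1,0,0,0,0,0,0],[-1,0,0,0,0,0,0],[-1,0,0,0,0,0,0]]' | head -4
```

```text
time: 12.17
tool_pos: [538.3, 174.0, 146.8]
orientation: [0.733, 0.681, -0.0, -0.0]
wrist_force: [-0.3, -0.1, -2.0]
time: 12.58
tool_pos: [538.4, 173.9, 146.0]
orientation: [0.733, 0.681, 0.0, 0.0]
wrist_force: [-0.2, -0.7, -1.3]
```

```bash

python3 -m inch '[[-1,0,0,-0.05,0,0,0],[-1,0,0,0,0,0,0],[-1,0,0,0,0,0,0],[-1,0,0,0,0,0,0],[-1,0,0,0,0,0,0]]' | head -4
python3 -m inch '[[0,0,0,0,0,0,0],[0,0,0,0,0,0,0],[0,0,0,0,0,0,0],[0,0,0,0,0,0,0],[0,0,0,0,0,0,0]]'
python3 -m inch '[[0,0,0,1,0,0,0],[0,0,0,2,0,0,0],[0,0,0,2,0,0,0],[0,0,0,2,0,0,0],[-1,0,0,2,0,0,0]]'
python3 - <<'E'
from h import *
o=np.zeros((420,800,3),np.uint8)
for i,(n,b) in enumerate({"scene":(300,160,430,270),"side":(160,130,290,240)}.items()):
  im=read_camera(n); o[:330,i*400:i*400+390]=cv2.resize(im[b[1]:b[3],b[0]:b[2],::-1],(390,330))
cv2.imwrite("pics/placed.png",o)
E
python3 w.py placedw
```

```text
time: 13.0
tool_pos: [538.5, 173.9, 145.8]
orientation: [0.733, 0.681, 0.0, 0.0]
wrist_force: [-2.4, -2.0, 5.8]
time: 13.42
tool_pos: [538.4, 174.1, 145.3]
orientation: [0.733, 0.681, -0.0, -0.0]
wrist_force: [-0.5, -0.6, 0.3]
gripper_width: 42.9
grip_force: 0.0
time: 13.83
tool_pos: [538.3, 174.0, 237.2]
orientation: [0.733, 0.681, 0.0, 0.0]
wrist_force: [0.5, -0.6, 0.3]
gripper_width: 31.9
grip_force: 0.0
13.9833 [539.20647202 174.35113575 237.84079233] [[0.073, 0.997, 0.004], [0.997, -0.073, 0.001], [0.002, 0.004, -1.0]] [ 0.25314243  0.37257956 -0.38632951]
```

View pics/placed.png

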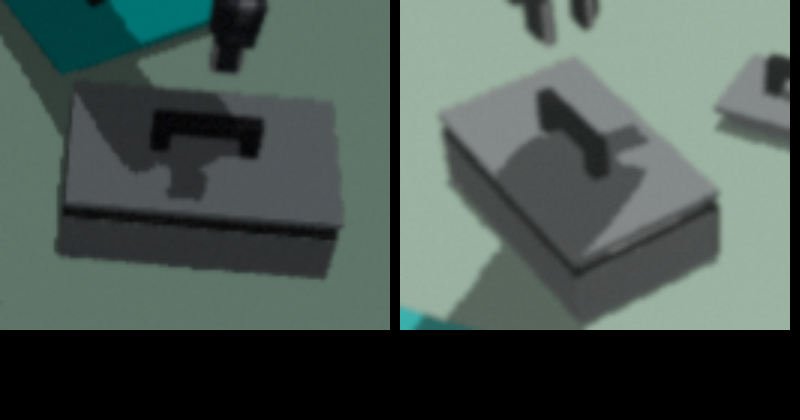

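The lid lies on the raised catches with its frame in the opening and is aligned with the case, with an even gap at both ends. Next I press the left end with closed fingers.

```bash

python3 -m inch '[[-1,0.2,2.6,0,0,0,0],[-1,0.2,2.6,0,0,0,0],[-1,0.2,2.6,-1,0,0,0],[-1,0,0,-3,0,0,0],[-1,0,0,-2.5,0,0,0]]'
python3 -m inch '[[-1,0,0,-1.5,0,0,0],[-1,0,0,-0.8,0,0,0],[-1,0,0,-0.2,0,0,0],[-1,0,0,-0.1,0,0,0],[-1,0,0,0,0,0,0]]'
```

```text
time: 14.4
tool_pos: [543.7, 254.2, 169.2]
orientation: [0.731, 0.682, 0.0, -0.0]
wrist_force: [-0.6, -1.2, -0.6]
gripper_width: 0.2
grip_force: 0.0
time: 14.82
tool_pos: [544.8, 252.1, 145.3]
orientation: [0.733, 0.681, 0.001, 0.0]
wrist_force: [0.2, 0.6, 0.9]
gripper_width: -0.2
grip_force: 0.0
```

```bash

python3 -m inch '[[-1,0,0,-0.1,0,0,0],[-1,0,0,-0.1,0,0,0],[-1,0,0,-0.1,0,0,0],[-1,0,0,-0.1,0,0,0],[-1,0,0,-0.1,0,0,0]]' | head -4
python3 -m inch '[[-1,0,0,-0.1,0,0,0],[-1,0,0,-0.1,0,0,0],[-1,0,0,-0.1,0,0,0],[-1,0,0,0,0,0,0],[-1,0,0,0,0,0,0]]' | head -4
```

```text
time: 15.23
tool_pos: [544.4, 252.0, 139.6]
orientation: [0.733, 0.681, 0.0, 0.0]
wrist_force: [0.4, -0.0, -0.6]
time: 15.65
tool_pos: [544.4, 252.1, 136.5]
orientation: [0.733, 0.681, 0.0, -0.0]
wrist_force: [-1.1, -0.9, 4.3]
```

```bash

python3 -m inch '[[-1,0,0,-0.1,0,0,0],[-1,0,0,-0.1,0,0,0],[-1,0,0,-0.1,0,0,0],[-1,0,0,0,0,0,0],[-1,0,0,0,0,0,0]]' | head -4
python3 -m inch '[[-1,0,0,-0.05,0,0,0],[-1,0,0,-0.05,0,0,0],[-1,0,0,-0.05,0,0,0],[-1,0,0,0,0,0,0],[-1,0,0,0,0,0,0]]' | head -4
```

```text
time: 16.07
tool_pos: [544.4, 252.2, 133.4]
orientation: [0.733, 0.681, 0.0, -0.0]
wrist_force: [-2.1, 1.5, 3.2]
time: 16.48
tool_pos: [544.4, 252.3, 132.0]
orientation: [0.732, 0.681, 0.0, -0.0]
wrist_force: [-0.5, 1.9, 3.9]
```

```bash

python3 -m inch '[[-1,0,0,-0.05,0,0,0],[-1,0,0,-0.05,0,0,0],[-1,0,0,0,0,0,0],[-1,0,0,0,0,0,0],[-1,0,0,0,0,0,0]]' | head -4
python3 -m inch '[[-1,0,0,-0.05,0,0,0],[-1,0,0,-0.05,0,0,0],[-1,0,0,0,0,0,0],[-1,0,0,0,0,0,0],[-1,0,0,0,0,0,0]]' | head -4
```

```text
time: 16.9
tool_pos: [544.5, 252.3, 131.2]
orientation: [0.733, 0.681, 0.0, -0.0]
wrist_force: [-1.3, 0.4, 5.9]
time: 17.32
tool_pos: [544.5, 252.3, 130.6]
orientation: [0.732, 0.681, 0.0, -0.0]
wrist_force: [-2.9, 1.3, 8.6]
```

```bash

python3 -m inch '[[-1,0,0,-0.05,0,0,0],[-1,0,0,-0.05,0,0,0],[-1,0,0,0,0,0,0],[-1,0,0,0,0,0,0],[-1,0,0,0,0,0,0]]' | head -4
python3 -m inch '[[-1,0,0,-0.05,0,0,0],[-1,0,0,0,0,0,0],[-1,0,0,0,0,0,0],[-1,0,0,0,0,0,0],[-1,0,0,0,0,0,0]]' | head -4
```

```text
time: 17.73
tool_pos: [544.6, 252.3, 130.1]
orientation: [0.733, 0.681, 0.0, 0.0]
wrist_force: [-3.6, -0.5, 13.1]
time: 18.15
tool_pos: [544.6, 252.4, 129.8]
orientation: [0.733, 0.681, 0.0, 0.0]
wrist_force: [-5.1, -0.2, 15.4]
```

```bash

python3 -m inch '[[-1,0,0,0.5,0,0,0],[-1,0,0,2,0,0,0],[-1,0,0,3,0,0,0],[-1,0,0,2.5,0,0,0],[-1,0,0,0,0,0,0]]' | head -4
python3 -m inch '[[-1,-0.24,-3.12,0,0,0,0],[-1,-0.23,-3.12,0,0,0,0],[-1,-0.23,-3.12,0,0,0,0],[-1,-0.23,-3.12,0,0,0,0],[-1,-0.23,-3.12,0,0,0,0]]' | head -4
python3 -m inch '[[-1,0,0,0,0,0,0],[-1,0,0,-3,0,0,0],[-1,0,0,-2.5,0,0,0],[-1,0,0,-0.8,0,0,0],[-1,0,0,-0.3,0,0,0]]' | head -4
```

```text
time: 18.57
tool_pos: [546.3, 252.7, 213.4]
orientation: [0.733, 0.681, 0.003, 0.001]
wrist_force: [2.1, 1.4, 0.6]
time: 18.98
tool_pos: [532.1, 94.1, 207.6]
orientation: [0.733, 0.681, -0.001, -0.0]
wrist_force: [0.8, 0.0, -0.2]
time: 19.4
tool_pos: [531.4, 95.6, 140.2]
orientation: [0.733, 0.681, -0.002, -0.001]
wrist_force: [-0.1, -0.3, 0.1]
```

```bash

python3 -m inch '[[-1,0,0,-0.1,0,0,0],[-1,0,0,-0.1,0,0,0],[-1,0,0,-0.1,0,0,0],[-1,0,0,-0.1,0,0,0],[-1,0,0,0,0,0,0]]' | head -4
python3 -m inch '[[-1,0,0,-0.1,0,0,0],[-1,0,0,-0.1,0,0,0],[-1,0,0,-0.1,0,0,0],[-1,0,0,0,0,0,0],[-1,0,0,0,0,0,0]]' | head -4
```

```text
time: 19.82
tool_pos: [533.1, 96.1, 139.0]
orientation: [0.733, 0.681, 0.0, 0.0]
wrist_force: [0.1, 0.3, 0.3]
time: 20.23
tool_pos: [533.1, 96.0, 136.0]
orientation: [0.733, 0.681, 0.0, 0.0]
wrist_force: [-0.2, -0.3, 5.0]
```

```bash

python3 -m inch '[[-1,0,0,-0.1,0,0,0],[-1,0,0,-0.1,0,0,0],[-1,0,0,-0.1,0,0,0],[-1,0,0,0,0,0,0],[-1,0,0,0,0,0,0]]' | head -4
python3 -m inch '[[-1,0,0,-0.05,0,0,0],[-1,0,0,-0.05,0,0,0],[-1,0,0,-0.05,0,0,0],[-1,0,0,-0.05,0,0,0],[-1,0,0,0,0,0,0]]' | head -4
```

```text
time: 20.65
tool_pos: [533.1, 95.9, 132.9]
orientation: [0.733, 0.681, 0.0, 0.0]
wrist_force: [-1.0, -0.8, 6.1]
time: 21.07
tool_pos: [533.1, 95.8, 130.9]
orientation: [0.733, 0.681, 0.0, 0.0]
wrist_force: [-0.9, -1.2, 6.2]
```

```bash

python3 -m inch '[[-1,0,0,-0.05,0,0,0],[-1,0,0,-0.05,0,0,0],[-1,0,0,0,0,0,0],[-1,0,0,0,0,0,0],[-1,0,0,0,0,0,0]]' | head -4
python3 -m inch '[[-1,0,0,-0.05,0,0,0],[-1,0,0,-0.05,0,0,0],[-1,0,0,0,0,0,0],[-1,0,0,0,0,0,0],[-1,0,0,0,0,0,0]]' | head -4
```

```text
time: 21.48
tool_pos: [533.1, 95.8, 130.0]
orientation: [0.733, 0.681, 0.0, 0.0]
wrist_force: [-1.7, -0.9, 6.8]
time: 21.9
tool_pos: [533.1, 95.8, 129.4]
orientation: [0.733, 0.681, 0.0, 0.0]
wrist_force: [-4.1, -2.0, 11.3]
```

```bash

python3 -m inch '[[-1,0,0,-0.05,0,0,0],[-1,0,0,-0.03,0,0,0],[-1,0,0,0,0,0,0],[-1,0,0,0,0,0,0],[-1,0,0,0,0,0,0]]' | head -4
python3 -m inch '[[-1,0,0,0.5,0,0,0],[-1,0,0,2,0,0,0],[-1,0,0,3,0,0,0],[-1,0,0,2.5,0,0,0],[-1,0,0,0,0,0,0]]' | head -4
python3 -m inch '[[-1,0.24,3.12,0,0,0,0],[-1,0.23,3.12,0,0,0,0],[-1,0.23,3.12,0,0,0,0],[-1,0.23,3.12,0,0,0,0],[-1,0.23,3.12,0,0,0,0]]' | head -4
python3 -m inch '[[-1,0,0,0,0,0,0],[-1,0,0,-3,0,0,0],[-1,0,0,-3,0,0,0],[-1,0,0,-1.0,0,0,0],[-1,0,0,-0.3,0,0,0]]' | head -4
```

```text
time: 22.32
tool_pos: [533.1, 95.8, 128.9]
orientation: [0.733, 0.681, 0.0, 0.0]
wrist_force: [-5.0, -2.3, 16.0]
time: 22.73
tool_pos: [534.9, 96.6, 212.6]
orientation: [0.733, 0.681, 0.003, 0.002]
wrist_force: [0.4, -0.8, 0.8]
time: 23.15
tool_pos: [544.2, 253.4, 207.2]
orientation: [0.733, 0.681, -0.0, -0.0]
wrist_force: [0.7, 0.1, 0.4]
time: 23.57
tool_pos: [542.9, 251.1, 131.8]
orientation: [0.733, 0.681, -0.002, -0.001]
wrist_force: [0.6, -0.5, 0.0]
```

```bash

python3 -m inch '[[-1,0,0,0,0,0,0],[-1,0,0,0,0,0,0],[-1,0,0,-0.05,0,0,0],[-1,0,0,0,0,0,0],[-1,0,0,0,0,0,0]]' | head -4
python3 -m inch '[[-1,0,0,-0.05,0,0,0],[-1,0,0,-0.05,0,0,0],[-1,0,0,0,0,0,0],[-1,0,0,0,0,0,0],[-1,0,0,0,0,0,0]]' | head -4
```

```text
time: 23.98
tool_pos: [544.8, 252.1, 135.2]
orientation: [0.733, 0.681, 0.001, 0.0]
wrist_force: [0.1, 0.3, 0.5]
time: 24.4
tool_pos: [544.3, 252.0, 133.1]
orientation: [0.733, 0.681, -0.0, -0.0]
wrist_force: [-0.3, -0.5, 0.1]
```

```bash

python3 -m inch '[[-1,0,0,-0.1,0,0,0],[-1,0,0,-0.1,0,0,0],[-1,0,0,-0.05,0,0,0],[-1,0,0,0,0,0,0],[-1,0,0,0,0,0,0]]' | head -4
python3 -m inch '[[-1,0,0,-0.05,0,0,0],[-1,0,0,-0.05,0,0,0],[-1,0,0,0,0,0,0],[-1,0,0,0,0,0,0],[-1,0,0,0,0,0,0]]' | head -4
```

```text
time: 24.82
tool_pos: [544.3, 252.0, 130.5]
orientation: [0.733, 0.681, -0.0, -0.0]
wrist_force: [0.6, 0.2, -0.3]
time: 25.23
tool_pos: [544.4, 252.0, 129.8]
orientation: [0.733, 0.681, 0.0, 0.0]
wrist_force: [-1.2, 0.5, 4.0]
```

```bash

python3 -m inch '[[-1,0,0,-0.05,0,0,0],[-1,0,0,-0.05,0,0,0],[-1,0,0,0,0,0,0],[-1,0,0,0,0,0,0],[-1,0,0,0,0,0,0]]' | head -4
python3 -m inch '[[-1,0,0,0.5,0,0,0],[-1,0,0,2,0,0,0],[-1,0,0,3,0,0,0],[-1,0,0,4,0,0,0],[-1,0,0,4,0,0,0]]' | head -4
python3 -m inch '[[-1,0,0,2,0,0,0],[-1,0,0,0,0,0,0],[-1,0,0,0,0,0,0],[-1,0,0,0,0,0,0],[-1,0,0,0,0,0,0]]' | head -4
python3 - <<'E'
from h import *
o=np.zeros((420,800,3),np.uint8)
for i,(n,b) in enumerate({"scene":(300,160,430,270),"side":(160,130,290,240)}.items()):
  im=read_camera(n); o[:330,i*400:i*400+390]=cv2.resize(im[b[1]:b[3],b[0]:b[2],::-1],(390,330))
cv2.imwrite("pics/final.png",o)
E
```

```text
time: 25.65
tool_pos: [544.4, 252.0, 129.2]
orientation: [0.733, 0.681, 0.0, 0.0]
wrist_force: [-3.0, -2.2, 7.7]
time: 26.07
tool_pos: [543.7, 251.7, 264.3]
orientation: [0.733, 0.681, -0.001, -0.0]
wrist_force: [0.7, 0.6, 0.9]
time: 26.48
tool_pos: [543.8, 251.6, 282.0]
orientation: [0.733, 0.681, -0.001, -0.0]
wrist_force: [-0.1, -0.6, -0.3]
```

View pics/final.png

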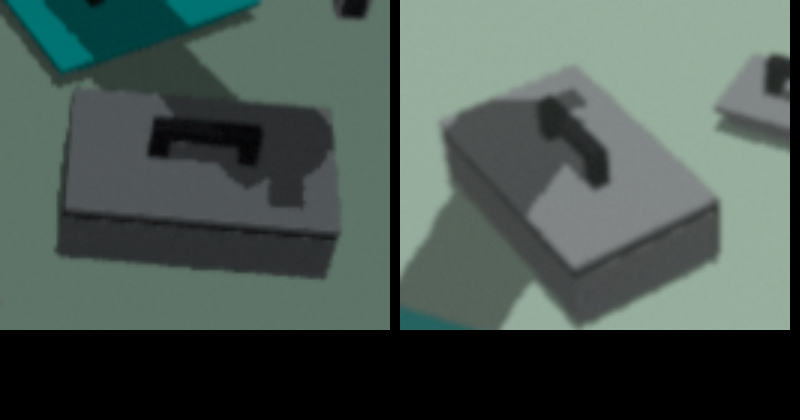

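The lid sits flush all round in both views, with the gap gone at both ends and the gripper well clear above.

```bash
python3 -c "
from plant import sign_off
print(sign_off())"
```

```text
the job is handed in; nothing more can be done
None
```

The job is handed in at about 26 s of the 61 s allowed: the large lid looks flush on the case in both final views, both ends were pressed to about 58 mm (home height) at no more than 16 N measured at the wrist, and the arm kept clear of the small lid, jar and screwdriver; no verdict came back.

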